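Open a tight twist-off jar in the jar holder with one hand

TASK

The wooden jar holder has two six-sided wells, and one of them is taken by a jar that is already open: leave that jar where it is. Stand the closed jar fully down in the free well so that it cannot turn, and unscrew its tight cap there (anticlockwise seen from above, less than a quarter turn) until the threads let go. Finish while still holding the cap level just above the jar it came from, clear of the rim but no more than about 3 cm over it, the jar left standing in the well; do not put the cap down or let go of it.

Things in the scene. Friction and masses are not known exactly. Their poses are not given: they have to be found in the camera images.
- cap_center (a point): centre of the closed jar's cap, half-way up: a plain round steel twist-off cap, 60 mm in diameter, 19 mm high, 0.06 kg; z is its axis, upward. It is tight and carries the jar: the jar can be lifted by it
- cap: the same cap, origin in the middle of its lower edge. Three lugs inside hold under ledges of the jar's thread. Cap yaw minus jar yaw starts between -17 and +7 degrees; turned anticlockwise from above (yaw grows) it is free from +46 degrees and meets a stop at +70. Till then it resists (up to 0.6 N m; an unbraced jar turns along) and does not rise; once free, a sprung liner pushes it up 2.5 mm with 10 to 15 N
- jar_center (a point): centre (46 mm above the underside) of the closed jar: a filled six-sided glass jar, 58 mm across flats, 67 over corners, about 0.34 kg, standing on the worktop left or right of the middle. Axes: z up, a corner on +x, flats at +y and -y (repeats every 60 degrees)
- jar: the same jar, origin in the middle of its underside. Flat sides up to 62 mm, then shoulder and round neck (54 mm over the threads), rim at 92 mm. The cap covers it from 77 to 96 mm; for 12 mm below the cap nothing stands out beyond the cap's edge
- open_jar_center (a point): centre (46 mm above the underside) of the open jar: the same six-sided glass, but empty and without a cap; it stands in one of the holder's two wells and stays there
- jar_holder: beech block 104 mm along its x, 200 along its y, 40 high, fixed to the worktop; origin: middle of its underside. Its two six-sided wells are 61.4 mm across flats, flared above 24 mm to 74 mm at the mouth 40 mm up. Their corners lie along the block's x, flats face its +y and -y: a jar enters with the block's yaw plus any multiple of 60 degrees; seated it has 6 degrees of play
- well_a (a point): middle of the floor of the well at y = +48 mm of the block, 8 mm above the worktop
- well_b (a point): middle of the floor of the well at y = -48 mm of the block, 8 mm above the worktop
- lemon: bystander: lemon, 72x57x58 mm, origin under its centre, near the middle of the worktop
- teaspoon: bystander: steel teaspoon, 130x26x11 mm, lying near the front edge, origin under its centre
- mug: bystander: mug, 78x116x101 mm, at the back, origin under its centre
- honey_jar: bystander: round glass jar with a flat black lid, 63x63x94 mm, at the back, origin under its centre
- tea_box: bystander: dark cardboard box, 68x136x69 mm, at the left, origin under its centre
- salt_pot: bystander: round wooden pot with a wooden lid, 92x92x70 mm, at the back right, origin under its centre
- garlic: bystander: garlic bulb, 56x56x56 mm, at the back, origin under its centre
Things that resemble listed ones, but are neither listed nor needed, are in the scene too. There is more than one size of the cap; the job needs the middle-sized.

How it is judged:
By the outcome, as a careful person would: the job done as asked, in the order asked, and still so for the second after the job is handed in, while the arm keeps its last pose, push and grip.
It also fails if it takes over 51 s, if anything falls off the work surface, if the arm or the gripper's body presses on something with over 40 N, if the wrist force passes 120 N, or if a joint passes its speed limit or range.

ROBOT

A 6-joint arm with a two-finger parallel gripper is mounted at the origin on a cart in front of the work surface, level with it; the furniture and walls round the work are solid. World frame = base frame: x ahead of the robot, y to its left, z up, the work surface at z = 0. Lengths are in m, angles in rad, forces in N, time in s.
With the tool pointing down it reaches from about 0.4 to 0.925 m from the base axis. Payload 12.5 kg.
Tool frame: the origin (TCP) lies between the finger pads; the fingertips stand robot.finger_overhang ahead of it and the grasp point (between the pads) lies 11 mm behind it (robot.finger_overhang is the distance from the TCP to the fingertips, in m); z points along the fingers, y is the line along which they close (so a half turn about z gives the same grasp; the last joint's range is limited). The gripper opens to 95 mm and grips with 3 to 60 N. Pads are 20 mm wide; open, the fingers measure 119 mm over their backs; the gripper's body (75 mm by 180 mm) begins 59 mm behind the grasp point.
Start: joints at [-1.242, 0.491, 1.559, -0, 1.092, -0.106], TCP at [0.263, -0.567, 0.223] pointing down, gripper open.
Joint ranges: [-3.1, 3.1], [-0.84, 2.19], [0.05, 2.79], [-1.13, 4.28], [0.06, 2.93], [-2.69, 2.69]. Speed limits (rad/s): [2.22, 2.22, 2.79, 3.14, 3.14, 3.14].

INTERFACE

Orientations are given as a unit quaternion [x, y, z, w].
In Python, from plant import robot gives the robot as it stands.
- The arm moves only by the tool drive_tool, never from a script. Its argument "steps" is a list that holds one entry, the list of rows, each a list of 5 numbers: the finger opening in mm, from 0 to 95.1, then the shift along the tool's x, y, z in mm, then the turn about the tool's z in degrees. A call has 1 to 20 rows; each row shifts and turns the commanded pose from where the row before left it, along the tool's axes as they then stand; what a row does not reach is not made up. A row lasts 1/10 s, in which the tool goes at most 50 mm and 8.59 degrees, less where a joint would pass 70% of its speed; a pose out of reach is approached as far as the arm can. A call is refused whole if a number of a shift passes 50 or a number of a turn 8.59, either way. A call with a gripper value outside its range is refused whole. The fingers move at their own pace and stop on an object; "force" is the grip in N (left out, the last holds). Time passes only in rows, so rows that do not move let the fingers close. It gives the time, the measured TCP pose, the force, the opening and the grip force at its end, in the units of the state.
- robot.read_state(): the state, without advancing time (a new reading comes with each control period).
- robot.snapshot(name): name is "side" or "top" or "wrist"; returns a dict with "pixels" (384x512x3 uint8, red, green, blue), "depth" (384x512 float32, m along the optical axis (not along the pixel's ray), 0 where there is no reading), "K" (3x3 intrinsics, pixels), "position" and "rotation" of the camera in the world. Camera axes: x right, y up, looking along -z (the intrinsics and any distortion apply to the point x, -y, -z); pixel columns grow to the right and rows downward; lengths in m; the calibration is good to about 2 mm. A picture is of the moment at which its call begins.
- robot.job_done(): hands the job in; it is judged then, once.
Trained networks look in a picture, given as the dict that the camera call returned (one of the last four; its "shot" number tells which), for a name from the list of things; names that differ only in an ending like _2 or _b are one class to them, and where a whole thing is asked for, a point or a joint stands for the part that bears it (a point fixed in the world has none). Each returns a list of dicts, best first, with "conf" (0 to 1); they miss things now and then, are a little off and sometimes report something else, mostly with a low value. They report only what shows in the picture. A call takes as long as a camera call. They do not tell look-alikes from the thing itself.
- robot.boxes_of(picture, query): "bbox" ([centre column, centre row, width, height] in pixels, round what is visible of it).
- robot.cut_out(picture, query): "region" (384x512 bool, what is visible of it) and "bbox" ([centre column, centre row, width, height] in pixels, round what is visible of it).
- robot.spot_point(picture, query): "position" ([column, row] in pixels: a listed point, or the origin of a listed thing).
The state is a dict: "time_s": time; "joint_pos": joint angles; "joint_vel": joint speeds; "tau": joint torques, N m; "position": TCP position; "ee_rot": TCP orientation; "wrist_force": force on the tool from outside, world axes, zero at the start; "ft_torque": the same for the moment, N m; "opening": finger opening in m; "gripper_force": force on a finger pad.
Only numpy, scipy, OpenCV 4.12 (cv2) and the standard library are available. Lean on these libraries where they do the work, as an engineer would, in place of code of your own. Each camera call takes 0.05 s, during which the arm holds its last target. There are 200 camera calls.

## Working session

There is one attempt and no reset: what is moved stays moved. The work goes in short steps, Python scripts to look and compute and a tool call to move; the robot and the scene stay as the last step left them, time stands still between calls to the robot, and variables do not carry over. Pictures are saved under pics/ and viewed, at most 10 in all, crops included, and the job is handed in when it is done.

Besides the shell and the picture viewer there is one more tool, called as name([rows], argument=value, ...), one row to a line, values as JSON. drive_tool: Moves the arm, as the interface text tells. Its arguments: {"type":"object","properties":{"steps":{"type":"array"},"force":{"type":"number"}},"required":["steps"]}

```bash
mkdir -p pics; ls; cat > h.py <<'E'
import numpy as np, cv2
from plant import robot
def snap(n,f=None):
    s=robot.snapshot(n)
    if f: cv2.imwrite('pics/'+f,s['pixels'][:,:,::-1])
    return s
def cloud(s):
    K=s['K'];d=s['depth'];v,u=np.indices(d.shape)
    p=np.stack([(u-K[0,2])/K[0,0]*d,-(v-K[1,2])/K[1,1]*d,-d],-1)
    return p@np.array(s['rotation']).T+np.array(s['position'])
E
python3 - <<'E'
from h import *
st=robot.read_state();print(st, robot.finger_overhang)
for n in ['top','side']:
    s=snap(n,n+'0.png');P=cloud(s)
    print(n,s.keys(),s['position'],s['rotation'])
    for q in ['cap_center','jar_center','open_jar_center','well_a','well_b','jar_holder','cap']:
        for r in robot.spot_point(s,q)[:4]:
            c,w=map(int,np.round(r['position']));print(q,round(r['conf'],2),c,w,P[min(w,383),min(c,511)].round(3))
a=cv2.imread('pics/top0.png');b=cv2.imread('pics/side0.png')
E
```

```text
pics
{'time_s': 0.0, 'joint_pos': array([-1.24157909e+00,  4.91585197e-01,  1.55943869e+00, -1.19060252e-05,
        1.09168722e+00, -1.05554672e-01]), 'joint_vel': array([-0.00080865,  0.00039388, -0.00080001,  0.00068042,  0.00012099,
        0.00014596]), 'tau': array([-2.47808675e-03, -6.12649012e+01, -2.58180410e+01,  6.91357744e-02,
        4.82788298e-02, -9.25320910e-05]), 'position': array([ 0.26322244, -0.56661826,  0.22204952]), 'ee_rot': array([ 9.76463831e-01,  2.15680491e-01, -6.76573016e-05, -5.55146916e-04]), 'wrist_force': array([-0.4730685 ,  0.53196033, -0.58340823]), 'ft_torque': array([ 0.00027891, -0.00938168,  0.00333234]), 'gripper_force': 0.0, 'opening': 0.09488243942051008} 0.008Traceback (most recent call last):
  File "<stdin>", line 4, in <module>
  File "h.py", line 10, in cloud
    return p@np.array(s['rotation']).T+np.array(s['position'])
           ~^~~~~~~~~~~~~~~~~~~~~~~~~~
ValueError: matmul: Input operand 1 has a mismatch in its core dimension 0, with gufunc signature (n?,k),(k,m?)->(n?,m?) (size 4 is different from 3)
```

Rotation is a quaternion.

```bash
cat > h.py <<'E'
import numpy as np, cv2
from scipy.spatial.transform import Rotation as R
from plant import robot
def snap(n,f=None):
    s=robot.snapshot(n)
    if f: cv2.imwrite('pics/'+f,s['pixels'][:,:,::-1])
    return s
def cloud(s):
    K=s['K'];d=s['depth'];v,u=np.indices(d.shape)
    p=np.stack([(u-K[0,2])/K[0,0]*d,-(v-K[1,2])/K[1,1]*d,-d],-1)
    return p@R.from_quat(s['rotation']).as_matrix().T+np.array(s['position'])
def ray(s,uv):
    K=s['K'];d=np.array([(uv[0]-K[0,2])/K[0,0],-(uv[1]-K[1,2])/K[1,1],-1])
    return np.array(s['position']),R.from_quat(s['rotation']).as_matrix()@d
def at_z(s,uv,z):
    o,d=ray(s,uv);return o+d*(z-o[2])/d[2]
E
python3 - <<'E'
from h import *
for n in ['top','side']:
    s=snap(n,n+'0.png');P=cloud(s)
    print(n,s.keys(),s['position'],s['K'])
    for q in ['cap_center','jar_center','open_jar_center','well_a','well_b','jar_holder','cap']:
        for r in robot.spot_point(s,q)[:4]:
            c,w=map(int,np.round(r['position']));print(q,round(r['conf'],2),c,w,P[min(w,383),min(c,511)].round(3))
E
```

```text
top dict_keys(['pixels', 'depth', 'K', 'position', 'rotation', 'shot']) [0.24387423 0.08047693 1.2826907 ] [[452.01316217   0.         260.36807444]
 [  0.         452.01316217 194.57028222]
 [  0.           0.           1.        ]]
cap_center 0.75 176 250 [0.393 0.32  0.025]
cap_center 0.66 221 225 [0.449 0.189 0.093]
cap_center 0.63 249 250 [0.391 0.117 0.007]
jar_center 0.39 216 229 [0.439 0.202 0.094]
open_jar_center 0.74 359 220 [ 0.473 -0.198  0.005]
open_jar_center 0.29 128 213 [0.491 0.447 0.067]
well_a 0.86 391 230 [ 0.442 -0.286  0.011]
well_a 0.81 355 221 [ 0.454 -0.168  0.096]
well_b 0.86 391 230 [ 0.442 -0.286  0.011]
well_b 0.81 355 221 [ 0.454 -0.168  0.096]
jar_holder 0.75 370 225 [ 0.452 -0.221  0.037]
cap 0.8 174 250 [0.393 0.325 0.026]
cap 0.58 218 230 [0.436 0.197 0.091]
cap 0.58 255 250 [0.39  0.1   0.015]
side dict_keys(['pixels', 'depth', 'K', 'position', 'rotation', 'shot']) [ 0.50125847 -1.01431611  0.61115047] [[412.79689202   0.         260.26558462]
 [  0.         412.79689202 184.49629006]
 [  0.           0.           1.        ]]
cap_center 0.82 218 168 [0.395 0.304 0.025]
cap_center 0.5 213 197 [0.393 0.108 0.014]
cap_center 0.45 233 161 [0.452 0.198 0.097]
cap_center 0.43 232 172 [0.449 0.18  0.066]
jar_center 0.85 230 171 [0.443 0.175 0.072]
open_jar_center 0.67 236 238 [ 0.473 -0.209  0.075]
well_a 0.76 237 252 [ 0.475 -0.212  0.038]
well_a 0.73 221 280 [ 0.441 -0.278  0.01 ]
well_b 0.76 237 252 [ 0.475 -0.212  0.038]
well_b 0.73 221 280 [ 0.441 -0.278  0.01 ]
jar_holder 0.59 233 266 [ 0.467 -0.248  0.025]
cap 0.73 216 168 [0.388 0.302 0.025]
cap 0.71 228 169 [0.437 0.173 0.08 ]
cap 0.55 210 200 [0.385 0.092 0.012]
```

View pics/top0.png

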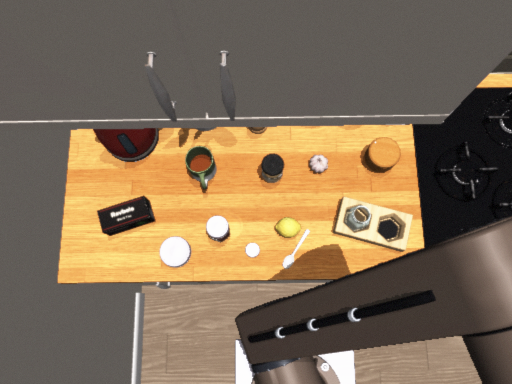

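View pics/side0.png

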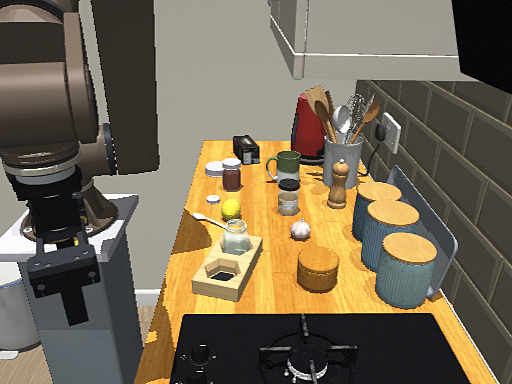

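The top view shows the closed jar's white cap at about (217,228). Two loose caps, the large and small sizes, lie at (175,250) and (252,250). The holder is at about (373,225), with the open jar in its left well (359,218) and the free well at (391,230). The side view agrees.

```bash
cat >> h.py <<'E'
def tool():
    st=robot.read_state();x=R.from_quat(st['ee_rot']).as_matrix()[:,0]
    return st,np.degrees(np.arctan2(x[1],x[0]))
def plan(xyz,yaw):
    """remaining shift in present tool axes (mm) and tool-z turn (deg)"""
    st,psi=tool();d=R.from_quat(st['ee_rot']).as_matrix().T@(np.array(xyz)-st['position'])*1000
    print('tool shift mm',d.round(1),'turn deg',round(-(yaw-psi),1),'psi',round(psi,2),'z',st['position'].round(4),'q1,q6',st['joint_pos'][[0,5]].round(2))
def near(P,c,r,z0,z1):
    m=(np.hypot(P[...,0]-c[0],P[...,1]-c[1])<r)&(P[...,2]>z0)&(P[...,2]<z1);return P[m]
def hexfit(p,c0,half=.029,span=.006):
    """c,yaw(corner on +x) for side points by min distance to hexagon outline"""
    from scipy.optimize import least_squares
    def f(v):
        a=np.radians(v[2])+np.pi/6+np.arange(6)*np.pi/3
        d=(p[:,:2]-v[:2])@np.stack([np.cos(a),np.sin(a)])
        return d.max(1)-half
    best=min((least_squares(f,[*c0,y],loss='soft_l1',f_scale=.001,x_scale=[.01,.01,10]) for y in range(-30,30,10)),key=lambda o:o.cost)
    return best.x[:2],(best.x[2]+30)%60-30,np.abs(best.fun)
def circ(p):
    A=np.c_[2*p[:,:2],np.ones(len(p))]
    (x,y),r=cv2.minEnclosingCircle(p[:,:2].astype(np.float32)*1000);return x/1000,y/1000,r
E
python3 - <<'E'
from h import *
for n in ['top','side']:
    s=snap(n);P=cloud(s)
    c=near(P,(.444,.195),.05,.088,.11);print(n,'cap',len(c),c.mean(0).round(4),circ(c))
    j=near(P,(.444,.195),.05,.012,.058);print('jar',len(j))
    if len(j)>30: x,y,e=hexfit(j,(.444,.195));print(x.round(4),y,e.mean())
    h=near(P,(.455,-.235),.14,.036,.044);rc=cv2.minAreaRect(h[:,:2].astype(np.float32)*1000);print('holder',len(h),h[:,2].mean(),rc)
E
```

```text
top cap 381 [0.4464 0.1998 0.0946] (0.44695156860351565, 0.20008074951171875, 30.043943405151367)
jar 64
[0.4471 0.2002] 9.93688266694 0.0003461807454599353
holder 1313 0.03927341376945086 ((458.9061279296875, -231.86044311523438), (200.53073120117188, 104.45983123779297), 73.40379333496094)
side cap 138 [0.446  0.1957 0.0941] (0.44718914794921877, 0.19963031005859375, 31.985055923461914)
jar 260
[0.4459 0.2028] 8.48922189441923 0.0014423227583212504
holder 1340 0.03918268488207224 ((458.3764343261719, -230.67343139648438), (202.6262664794922, 104.92903137207031), 73.719482421875)
```

drive_tool([
  [[95, 15, -9, 0, 0], [95, 29, -18, 0, 0], [95, 29, -19, 0, 0], [95, 29, -19, 0, 0], [95, 29, -19, 0, 0], [95, 29, -19, 0, 0], [95, 29, -19, 0, 0], [95, 29, -19, 0, 0], [95, 29, -19, 0, 0], [95, 29, -18, 0, 0], [95, 15, -9, 0, 0], [95, 0, 0, 0, 0]],
])

```text
time_s: 2.15
position: [0.4493, -0.2722, 0.2228]
ee_rot: [0.976, 0.217, 0.0, -0.0]
wrist_force: [-0.0, -0.7, 0.1]
opening: 0.0948
gripper_force: 0.0
```

```bash
python3 - <<'E'
from h import *
s=snap('wrist','w1.png');P=cloud(s)
print(s['position'],(R.from_quat(s['rotation']).as_matrix()@[0,0,-1]).round(2))
h=near(P,(.455,-.235),.14,.037,.043);print(len(h))
print(cv2.minAreaRect(h[:,:2].astype(np.float32)*1000))
f=near(P,(.445,-.278),.033,.005,.013);print(len(f),f.mean(0) if len(f) else 0)
w=near(P,(.445,-.278),.042,.012,.022);print('wall',len(w))
if len(w)>30: x,y,e=hexfit(w,(.445,-.278),.0307);print(x,y,e.mean())
t=near(P,(.445,-.278),.05,-.05,.039)
if len(t)>30: print(circ(t[t[:,2]>.037]) if (t[:,2]>.037).any() else 0)
plan((.447,.2,.19),25)
E
```

```text
[ 0.51851752 -0.23976327  0.38524502] [-0.25 -0.11 -0.96]
8132
((457.31842041015625, -230.01348876953125), (200.21832275390625, 104.52023315429688), 73.58928680419922)
1728 [ 0.44383199 -0.27704647  0.00945972]
wall 135
[ 0.44391766 -0.27611985] -16.283713022392874 0.0001472252591388393
(0.4448802490234375, -0.2779502258300781, 49.885108947753906)
tool shift mm [ 198.8 -429.6   32.7] turn deg 0.0 psi 25.05 z [ 0.4488 -0.2733  0.2228] q1,q6 [-0.67  0.46]
```

View pics/w1.png

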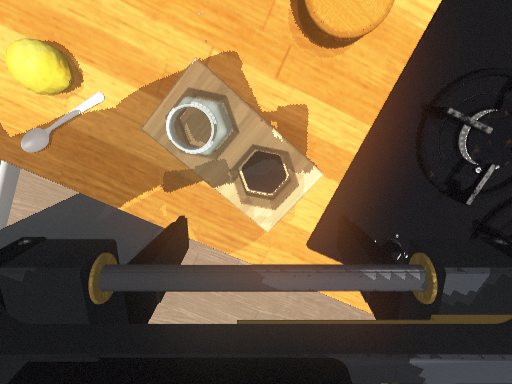

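The wrist view shows the free hexagonal well at about (265,172) and the open jar at (197,125). The free well measures (0.444, -0.2765) with yaw -16.4° (mod 60), and the top view agrees. Next I go above the closed jar.

drive_tool([
  [[95, 9, -20, 0, 0], [95, 18, -39, 3, 0], [95, 18, -39, 3, 0], [95, 18, -39, 3, 0], [95, 18, -39, 3, 0], [95, 18, -39, 3, 0], [95, 18, -39, 3, 0], [95, 18, -39, 3, 0], [95, 18, -39, 3, 0], [95, 18, -39, 3, 0], [95, 18, -39, 3, 0], [95, 9, -20, 3, 0], [95, 0, 0, 0, 0], [95, 0, 0, 0, 0]],
])

```text
time_s: 3.6
position: [0.4468, 0.1981, 0.1895]
ee_rot: [0.976, 0.216, -0.0, 0.0]
wrist_force: [0.8, 0.2, 0.2]
opening: 0.0952
gripper_force: 0.0
```

```bash
python3 - <<'E'
from h import *
s=snap('wrist','w2.png');P=cloud(s)
c=near(P,(.447,.2),.05,.088,.11);print('cap',len(c),c.mean(0).round(4),circ(c))
j=near(P,(.447,.2),.05,.008,.055);print('jar',len(j))
x,y,e=hexfit(j,(.447,.2));print(x.round(4),y,e.mean())
b=near(P,(.447,.2),.045,.055,.075);print('sh',len(b))
plan((.447,.2,.0755),25)
E
```

```text
cap 3119 [0.4469 0.2025 0.096 ] (0.4453660888671875, 0.202152587890625, 29.857858657836914)
jar 268
[0.4453 0.202 ] 9.549219372595402 0.00012120249035668818
sh 205
tool shift mm [  1.1  -2.1 114.1] turn deg -0.1 psi 24.88 z [0.4469 0.1977 0.1896] q1,q6 [0.28 1.42]
```

View pics/w2.png

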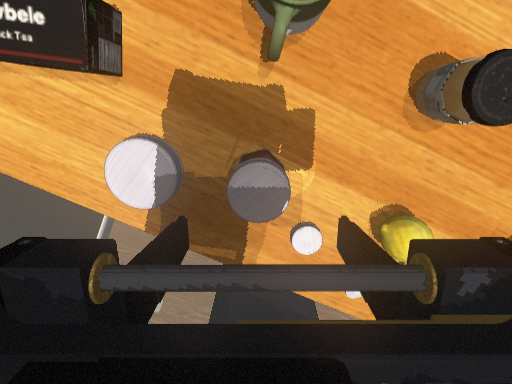

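The wrist view shows the 60 mm cap at about (259,187), between the large loose cap (143,173) and the small one (307,238). The cap centre is (0.4454, 0.2022) and the jar yaw is 9.5°. Next I descend and grip.

drive_tool([
  [[95, 0.5, -4.7, 10, 0], [95, 0, 0, 25, 0], [95, 0, 0, 25, 0], [95, 0, 0, 25, 0], [95, 0, 0, 18, 0], [95, 0, 0, 8, 0], [95, 0, 0, 2, 0], [95, 0, 0, 0, 0], [75, 0, 0, 0, 0], [62, 0, 0, 0, 0], [54, 0, 0, 0, 0], [50, 0, 0, 0, 0], [50, 0, 0, 0, 0], [50, 0, 0, 0, 0], [50, 0, 0, 0, 0]],
], force=50)

```text
time_s: 5.15
position: [0.4456, 0.2031, 0.0767]
ee_rot: [0.976, 0.216, 0.0, 0.0]
wrist_force: [1.5, -2.0, 2.2]
opening: 0.06
gripper_force: 50.0
```

drive_tool([
  [[50, 0, 0, -6, 0], [50, 0, 0, -20, 0], [50, 0, 0, -28, 0], [50, 0, 0, -28, 0], [50, 0, 0, -28, 0], [50, -8, 17, -15, 0], [50, -16, 34, -5, 0], [50, -18, 39, 0, 0], [50, -18, 39, 0, 0], [50, -18, 39, 0, 0], [50, -18, 39, 0, 0], [50, -18, 39, 0, 0], [50, -18, 39, 0, 0], [50, -18, 39, 0, 0], [50, -18, 39, 0, 0], [50, -18, 38, 0, 0], [50, -14, 30, 0, 0], [50, -10, 22, 0, 0], [50, -8, 15, 0, 0], [50, -3, 5, 0, 0]],
])

```text
time_s: 7.15
position: [0.4438, -0.3198, 0.2064]
ee_rot: [0.977, 0.215, -0.0, -0.0]
wrist_force: [0.1, 0.3, -3.7]
opening: 0.0599
gripper_force: 50.0
```

drive_tool([
  [[50, 0, 0, 0, 5.9], [50, 0, 0, 0, 7], [50, 0, 0, 0, 7], [50, 0, 0, 0, 6], [50, 0, 0, 0, 0], [50, 0, 0, 0, 0], [50, 0, 0, 0, 0]],
])

```text
time_s: 7.85
position: [0.4442, -0.3185, 0.2067]
ee_rot: [1.0, -0.007, -0.0, -0.0]
wrist_force: [-0.4, -0.9, -3.9]
opening: 0.0597
gripper_force: 50.0
```

```bash
python3 - <<'E'
from h import *
st,psi=tool();c=st['position'];print(c,psi,st['opening'])
for n in ['side','top','wrist']:
    s=snap(n,'l_'+n+'.png');P=cloud(s)
    j=near(P,c,.05,c[2]-.0765+.004,c[2]-.0765+.055);print(n,len(j))
    if len(j)>30:
        x,y,e=hexfit(j,c[:2]);print(x.round(4),y,e.mean(),'zmin',j[:,2].min()-(c[2]-.0765))
    h=near(P,(.455,-.235),.14,.037,.043);print('holder',len(h),cv2.minAreaRect(h[:,:2].astype(np.float32)*1000))
plan((.4438,-.2762,.0765),-1)
E
```

```text
[ 0.44419143 -0.31845555  0.2066887 ] -0.8256051447999122 0.05968107451349721
side 687
[ 0.444  -0.3184] -15.71027308480167 0.0007446977597889385 zmin 0.004027837109236876
holder 1097 ((458.4521179199219, -230.40817260742188), (203.20489501953125, 104.51580810546875), 73.55650329589844)
top 36
[ 0.4438 -0.3223] -11.40148767666518 0.0006397717812315295 zmin 0.004837712238562497
holder 309 ((489.9568176269531, -263.65533447265625), (175.99179077148438, 61.42946243286133), 47.41404342651367)
wrist 1001
[ 0.4435 -0.3192] -16.30552534790834 0.0001667402104797107 zmin 0.0041529900733971725
holder 6880 ((457.4303283691406, -229.74612426757812), (200.3011474609375, 104.54612731933594), 73.54167938232422)
tool shift mm [ -1.1 -42.5 130.2] turn deg 0.1 psi -0.92 z [ 0.4442 -0.3188  0.2067] q1,q6 [-0.74  0.84]
```

View pics/l_side.png

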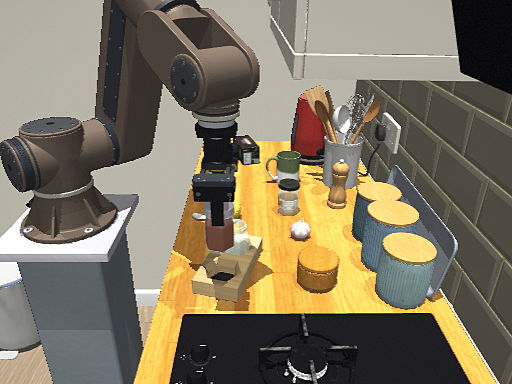

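The side view shows the jar held clear of the holder at about (222,235), overshot about 43 mm in -y. Its yaw of -16.3° matches the well. I correct the position and lower to just above the mouth.

drive_tool([
  [[50, 0, -10, 0, 0], [50, 0, -20, 0, 0], [50, 0, -10, 0, 0], [50, 0, -3, 5, 0], [50, 0, 0, 20, 0], [50, 0, 0, 25, 0], [50, 0, 0, 20, 0], [50, 0, 0, 10, 0], [50, 0, 0, 3, 0], [50, 0, 0, 0, 0], [50, 0, 0, 0, 0]],
])

```text
time_s: 9.1
position: [0.4453, -0.2761, 0.1244]
ee_rot: [1.0, -0.009, 0.001, 0.0]
wrist_force: [-0.1, -0.2, -3.5]
opening: 0.0598
gripper_force: 50.0
```

```bash
python3 - <<'E'
from h import *
st,psi=tool();c=st['position'];print(c,psi,st['wrist_force'])
for n in ['side','wrist']:
    s=snap(n);P=cloud(s)
    j=near(P,c,.045,.0475,c[2]-.0765+.055);print(n,len(j))
    if len(j)>30:
        x,y,e=hexfit(j,c[:2]);print(x.round(4),y,e.mean())
    h=near(P,(.455,-.235),.14,.037,.043);r=cv2.minAreaRect(h[:,:2].astype(np.float32)*1000);a=np.radians(r[2]);print(r,np.array(r[0])-48*np.array([np.cos(a),np.sin(a)]))
E
```

```text
[ 0.44526287 -0.27614687  0.12439975] -0.9807085951251799 [-0.11786968 -0.2388786  -3.52344826]
side 580
[ 0.4452 -0.2762] -15.612662200944538 0.0008136129259471505
((458.0650329589844, -231.56942749023438), (203.28329467773438, 104.56170654296875), 73.60408782958984) [ 444.51592834 -277.61746506]
wrist 1002
[ 0.4446 -0.2768] -16.416967485928808 0.00016427872198808744
((457.6117858886719, -229.80381774902344), (200.876953125, 104.50605010986328), 73.61457824707031) [ 444.07111254 -275.85433528]
```

drive_tool([
  [[50, -0.6, -0.2, 6, 0], [50, 0, 0, 8, 0], [50, 0, 0, 6, 0], [50, 0, 0, 4, 0], [50, 0, 0, 2, 0], [50, 0, 0, 0, 0]],
])

```text
time_s: 9.8
position: [0.4443, -0.2757, 0.0973]
ee_rot: [1.0, -0.009, -0.0, -0.0]
wrist_force: [0.5, -0.5, -3.8]
opening: 0.0598
gripper_force: 50.0
```

drive_tool([
  [[50, 0, 0, 4, 0], [50, 0, 0, 3, 0], [50, 0, 0, 2, 0], [50, 0, 0, 1.5, 0], [50, 0, 0, 1, 0], [50, 0, 0, 0, 0]],
])

```text
time_s: 10.4
position: [0.4443, -0.2757, 0.086]
ee_rot: [1.0, -0.009, -0.0, -0.0]
wrist_force: [-0.6, 0.5, -3.1]
opening: 0.06
gripper_force: 50.0
```

drive_tool([
  [[50, 0, 0, 0.7, 0], [50, 0, 0, 0.7, 0], [50, 0, 0, 0, 0], [50, 0, 0, 0, 0]],
])

```text
time_s: 10.8
position: [0.4444, -0.2758, 0.0849]
ee_rot: [1.0, -0.009, 0.0, 0.0]
wrist_force: [-0.6, -1.1, -1.9]
opening: 0.0598
gripper_force: 50.0
```

drive_tool([
  [[50, 0, 0, 0.5, 0], [50, 0, 0, 0.5, 0], [50, 0, 0, 0, 0], [50, 0, 0, 0, 0]],
])

```text
time_s: 11.2
position: [0.4446, -0.2761, 0.0846]
ee_rot: [1.0, -0.009, 0.001, 0.001]
wrist_force: [-2.1, -0.5, 8.2]
opening: 0.0594
gripper_force: 50.0
```

The jar is seated: contact came at TCP z 0.0846, against an expected 0.0847. Next I unscrew, using negative turns about the tool's downward z.

drive_tool([
  [[50, 0, 0, 0, 0], [50, 0, 0, 0, -4], [50, 0, 0, 0, -6], [50, 0, 0, 0, -6], [50, 0, 0, 0, -6], [50, 0, 0, 0, -6], [50, 0, 0, 0, -4], [50, 0, 0, 0, 0]],
], force=60)

```text
time_s: 12.0
position: [0.4447, -0.276, 0.0845]
ee_rot: [0.963, 0.268, 0.0, 0.001]
wrist_force: [0.2, 0.3, 7.5]
opening: 0.0599
gripper_force: 60.0
```

```bash
cat > t.py <<'E'
from h import *
st,psi=tool();print(st['position'].round(4),round(psi,2),'F',st['wrist_force'].round(2),'T',st['ft_torque'].round(3),st['opening'],st['gripper_force'],'tau6',st['tau'][5].round(3),st['time_s'])
c=st['position']
for n in ['wrist','side']:
    P=cloud(snap(n));j=near(P,c,.045,.0475,.067)
    if len(j)>30:
        x,y,e=hexfit(j,c[:2]);print(n,len(j),x.round(4),y,e.mean())
E
python3 t.py
```

```text
[ 0.4447 -0.276   0.0845] 31.14 F [0.23 0.27 7.47] T [0.174 0.207 0.109] 0.05986529411238276 60.001863185316324 tau6 -0.864 12.0
wrist 503 [ 0.4446 -0.2762] -12.20838217580004 0.00016494623531683607
side 216 [ 0.445  -0.2757] -11.620410782151552 0.0008379383580643526
```

drive_tool([
  [[50, 0, 0, 0, -4], [50, 0, 0, 0, -4], [50, 0, 0, 0, 0]],
])

```text
time_s: 12.4
position: [0.4447, -0.276, 0.0845]
ee_rot: [0.942, 0.335, 0.0, 0.001]
wrist_force: [0.1, -0.8, 7.9]
opening: 0.0598
gripper_force: 60.0
```

```bash
python3 t.py
```

```text
[ 0.4447 -0.276   0.0845] 39.14 F [ 0.07 -0.81  7.89] T [0.164 0.287 0.106] 0.05979899109818253 60.001502484083176 tau6 -0.826 12.4
wrist 517 [ 0.4446 -0.2762] -12.155994592925481 0.0001526928906367503
side 204 [ 0.4452 -0.2757] -11.307709191533888 0.0007609648064936626
```

drive_tool([
  [[50, 0, 0, 0, -4], [50, 0, 0, 0, -4], [50, 0, 0, 0, 0]],
])

```text
time_s: 12.8
position: [0.4448, -0.2761, 0.0846]
ee_rot: [0.917, 0.4, 0.0, 0.001]
wrist_force: [-0.5, -0.1, 6.5]
opening: 0.0596
gripper_force: 60.0
```

```bash
python3 t.py
```

```text
[ 0.4448 -0.2761  0.0846] 47.15 F [-0.52 -0.1   6.46] T [0.118 0.213 0.076] 0.05957567364820548 60.001917500048876 tau6 -0.794 12.8
wrist 531 [ 0.4446 -0.2763] -12.168438914987188 0.00015910915979080716
side 212 [ 0.4451 -0.2755] -12.520549758400431 0.0008130358918444484
```

drive_tool([
  [[50, 0, 0, 0, -4], [50, 0, 0, 0, -4], [50, 0, 0, 0, 0]],
])

```text
time_s: 13.2
position: [0.4449, -0.2762, 0.0847]
ee_rot: [0.886, 0.463, 0.0, 0.001]
wrist_force: [-0.4, -0.2, 9.7]
opening: 0.0596
gripper_force: 60.0
```

```bash
python3 t.py
```

```text
[ 0.4449 -0.2762  0.0847] 55.15 F [-0.41 -0.2   9.74] T [0.095 0.196 0.06 ] 0.059586881140238086 60.00211061909795 tau6 -0.791 13.2
wrist 530 [ 0.4447 -0.2764] -11.991350205775262 0.00015497787327796775
side 208 [ 0.445  -0.2757] -12.760729736030612 0.0007938355131965021
```

drive_tool([
  [[50, 0, 0, 0, -3], [50, 0, 0, 0, -3], [50, 0, 0, 0, 0]],
])

```text
time_s: 13.6
position: [0.4453, -0.2764, 0.0853]
ee_rot: [0.861, 0.508, 0.001, 0.002]
wrist_force: [-0.3, 0.1, 16.6]
opening: 0.06
gripper_force: 60.0
```

```bash
python3 t.py
```

```text
[ 0.4453 -0.2764  0.0853] 61.11 F [-0.32  0.12 16.57] T [ 0.144  0.199 -0.037] 0.05998100490253211 60.00456020236015 tau6 -0.671 13.6
wrist 526 [ 0.4449 -0.2765] -11.845730433692623 0.00016348241953799232
side 216 [ 0.4454 -0.2758] -11.151660326531434 0.0007902023336540574
```

drive_tool([
  [[50, 0, 0, 0, -3], [50, 0, 0, 0, -3], [50, 0, 0, 0, 0]],
])

```text
time_s: 14.0
position: [0.4453, -0.2764, 0.0854]
ee_rot: [0.833, 0.553, 0.001, 0.002]
wrist_force: [-0.9, 0.4, 16.4]
opening: 0.0599
gripper_force: 60.0
```

```bash
python3 t.py
```

```text
[ 0.4453 -0.2764  0.0854] 67.11 F [-0.94  0.39 16.43] T [ 0.23   0.089 -0.026] 0.05985245695961579 60.0046137906611 tau6 -0.672 14.0
wrist 511 [ 0.4448 -0.2765] -11.829203016557326 0.00017613358504276166
side 205 [ 0.4454 -0.2758] -12.822557943429718 0.0007777751607678555
```

The threads have let go: the force jumped to 16 N, the torque fell to about 0, and the cap rose. Next I lift gently.

drive_tool([
  [[50, 0, 0, -1, 0], [50, 0, 0, -1, 0], [50, 0, 0, -1, 0], [50, 0, 0, -1, 0], [50, 0, 0, -1, 0], [50, 0, 0, 0, 0], [50, 0, 0, 0, 0]],
])

```text
time_s: 14.8
position: [0.4443, -0.2757, 0.0886]
ee_rot: [0.834, 0.552, -0.0, -0.0]
wrist_force: [0.5, -0.2, 0.7]
opening: 0.0597
gripper_force: 60.0
```

```bash
python3 t.py
```

```text
[ 0.4443 -0.2757  0.0886] 67.01 F [ 0.52 -0.17  0.72] T [-0.016 -0.058 -0.005] 0.05973145930326574 59.99977380037308 tau6 -0.0 14.8
wrist 492 [ 0.4449 -0.2765] -11.9749388165508 0.00017484839529878504
side 213 [ 0.4453 -0.2759] -10.966644986843953 0.0007001086103150348
```

drive_tool([
  [[50, 0, 0, -2, 0], [50, 0, 0, -3, 0], [50, 0, 0, -4, 0], [50, 0, 0, -4, 0], [50, 0, 0, -4, 0], [50, 0, 0, -3, 0], [50, 0, 0, -2, 0], [50, 0, 0, -1, 0], [50, 0, 0, 0, 0], [50, 0, 0, 0, 0], [50, 0, 0, 0, 0]],
])

```text
time_s: 16.0
position: [0.4443, -0.2757, 0.1116]
ee_rot: [0.834, 0.552, -0.0, -0.0]
wrist_force: [-0.1, 0.5, 0.6]
opening: 0.0598
gripper_force: 60.0
```

```bash
cat >> t.py <<'E'
s=snap('side');im=s['pixels'][190:320,160:300,::-1];cv2.imwrite('pics/f.png',cv2.resize(im,None,fx=4,fy=4,interpolation=cv2.INTER_CUBIC))
E
python3 t.py
```

```text
[ 0.4443 -0.2757  0.1116] 67.01 F [-0.13  0.47  0.56] T [-0.073 -0.068 -0.015] 0.05976735422577039 59.99970434233546 tau6 -0.0 16.0
wrist 370 [ 0.4448 -0.2765] -11.932237213765283 0.00016610689819585532
side 205 [ 0.4451 -0.2759] -12.512864528625748 0.000770645834482504
```

View pics/f.png

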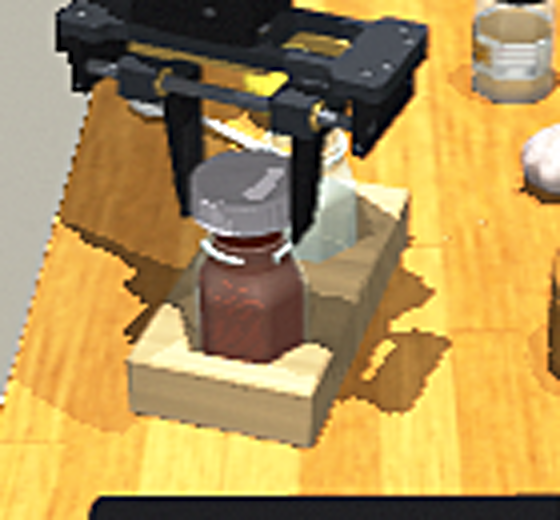

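The crop shows the jar seated in the free well with its neck exposed. The cap is level between the fingers above it at about (240,195). I check the cap height by depth, then hand in.

```bash
python3 - <<'E'
from h import *
s=snap('side');P=cloud(s)
c=near(P,(.4445,-.276),.032,.09,.15)
print(np.histogram(c[:,2],bins=np.arange(.09,.151,.004)))
c=c[c[:,1]<-.28];f=c[(np.abs(np.hypot(c[:,0]-.4443,c[:,1]+.2757)-.030)<.002)];print(len(f),f[:,2].min(),f[:,2].max())
E
```

```text
(array([ 34,  43,  29,   1,   1,  16,  44,  43,  39, 160, 195,   7,   6,
         5,  11]), array([0.09 , 0.094, 0.098, 0.102, 0.106, 0.11 , 0.114, 0.118, 0.122,
       0.126, 0.13 , 0.134, 0.138, 0.142, 0.146, 0.15 ]))
165 0.11126677925905909 0.14772346434172484
```

The rim is at about 0.100 and the cap's lower edge at about 0.112, so the gap is about 12 mm, which is what was wanted.

```bash
python3 -c "
from plant import robot
print(robot.job_done())"
```

```text
the job is handed in; nothing more can be done
None
```

The closed jar stands fully down in the free well, its cap is unscrewed and held level about 12 mm above the rim, the open jar was left in its well, and the job was handed in at about 16 s.

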